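Make up a carving kit and a modelling kit

ROBOT

A 7-joint arm with a two-finger parallel gripper is mounted at the origin on a cart in front of the work surface, level with it; the furniture and walls round the work are solid. World frame = base frame: x ahead of the robot, y to its left, z up, the work surface at z = 0. Lengths are in m, angles in rad, forces in N, time in s.
With the tool pointing down it reaches from about 0.425 to 0.875 m from the base axis. Payload 4.7 kg.
Tool frame: the origin (TCP) lies at the very end of the fingers, on their centre line; the grasp point (between the pads) lies 19 mm behind it; x points along the fingers, y is the direction in which the jaws open and shut, and the axes are right-handed (so a half turn about x gives the same grasp; the last joint's range is limited). The gripper opens to 87 mm and grips with 3 to 60 N. Pads are 19 mm wide; open, the fingers measure 117 mm over their backs; the gripper's body (75 mm by 190 mm) begins 51 mm behind the grasp point.
Start: joints at [-1.101, 0.321, -0.07, 1.45, 0.023, 1.371, -0.057], TCP at [0.286, 0.584, 0.223] pointing down, gripper open.
Joint ranges: [-2.86, 2.86], [-0.3, 2.09], [-1.38, 1.24], [0.06, 2.45], [-1.56, 4.7], [0.09, 2.05], [-2.69, 2.69]. Speed limits (rad/s): [2.57, 2.57, 3.14, 3.14, 3.14, 3.14, 3.14].

INTERFACE

Orientations are given as a rotation vector (axis times angle).
In Python, from bench import ctrl gives the robot as it stands.
- The arm moves only by the tool step_arm, never from a script. Its argument "increments" is one flat list of numbers, 6 for each row, row after row: the shift along the tool's x, y, z in cm, then the turn, a rotation vector about the tool's x, y, z in rad. In form: [tx, ty, tz, ax, ay, az, tx, ty, tz, ax, ay, az, ...]. A call has 1 to 12 rows; each row shifts and turns the commanded pose from where the row before left it, along the tool's axes as they then stand; what a row does not reach is not made up. A row lasts 1/8 s, in which the tool goes at most 62.5 mm and 10.7 degrees, less where a joint would pass 70% of its speed; a pose out of reach is approached as far as the arm can. A call with a gripper value outside its range is refused whole. "fingers" is the opening in per cent of the stroke, from 0 (shut) to 100 (fully open), set as the call begins (left out, the last holds). The fingers move at their own pace and stop on an object; "force" is the grip in N (left out, the last holds). Time passes only in rows, so rows that do not move let the fingers close. It gives the time, the measured TCP pose, the force and the opening at its end, in the units of the state.
- ctrl.get_state(): the state, without advancing time (a new reading comes with each control period).
- ctrl.get_image(name): name is "scene" or "top" or "wrist"; returns the picture (400x640x3 uint8, red, green, blue); there is no depth.
- ctrl.camera_params(name): a dict with "vertical_fov" (degrees; the focal length in pixels is half the picture's height over the tangent of half this angle, whatever the lens; pixels are square), "cx", "cy" (the principal point, pixels), "R" (3x3) and "t" (3): a world point X has camera coordinates R X + t. Camera axes: x right, y down, z forward; pixel columns grow to the right and rows downward; lengths in m; the calibration is good to about 2 mm. A picture is of the moment at which its call begins: read the wrist's pose just before it. camera_params takes no time and is no camera call; for the wrist camera it gives the pose at the moment of the call.
- ctrl.close_job(): hands the job in, once; it reports no verdict.
Trained networks look in the newest picture that a camera, given by its name, has taken for a name from the list of things; names that differ only in an ending like _2 or _b are one class to them, and where a whole thing is asked for, a point or a joint stands for the part that bears it (a point fixed in the world has none). Each returns a list of dicts, best first, with "score" (0 to 1); they miss things now and then, are a little off and sometimes report something else, mostly with a low value. They report only what shows in the picture. A call takes as long as a camera call.
- ctrl.search_frame(camera, name): "xyz" ([x, y, z] in m, in the coordinates of the camera as it stood for that picture, good to about 4 mm: the middle of the surface that is visible of it).
- ctrl.silhouettes(camera, name): "pixels" (400x640 bool, what is visible of it).
- ctrl.spot_point(camera, name): "xyz" ([x, y, z] in m, in the coordinates of the camera as it stood for that picture, good to about 4 mm: a listed point, or the origin of a listed thing).
The state is a dict: "time": time; "joint_positions": joint angles; "qd": joint speeds; "joint_torque": joint torques, N m; "position": TCP position; "tool_rot": TCP orientation; "ft_force": force on the tool from outside, world axes, zero at the start; "torque": the same for the moment, N m; "grip_width": opening from 0.0 (shut) to 1.0 (fully open).
Only numpy, scipy, OpenCV 4.12 (cv2) and the standard library are available. Lean on these libraries where they do the work, as an engineer would, in place of code of your own. Each camera call takes 0.05 s, during which the arm holds its last target.

TASK

Make up two kits for the workshop's pupils: put the larger wax block and the roller pen in the box with two compartments, one in each, and in the box with three put the smaller lump of clay in the middle with the smaller wax block and the ear cast at its two sides, either way round. Each thing must end lying flat on the floor of its compartment the same way up as you found it (the pen on its side). Leave the larger lump of clay and the bead tray where they are.

Things in the scene. Friction and masses are not known exactly. Their poses are not given: they have to be found in the camera images.
- box_two: Kit box for carving: fixed shallow light-wood box with TWO equal open compartments side by side, 164 mm (its y) by 133 mm (its x) outside, 9 mm high. Each compartment is 76 mm (y) by 125 mm (x) inside; their centres lie at y = -40 and +40 mm, x = 0 in the box's frame. Floor 3 mm thick, walls and divider 4 mm thick and 9 mm high (6 mm above the floor). Origin: centre of the underside, on the table; z up.
- box_three: Kit box for modelling: fixed shallow light-wood box with THREE equal open compartments side by side, 244 mm (its y) by 108 mm (its x) outside, 9 mm high. Each compartment is 76 mm (y) by 100 mm (x) inside; their centres lie at y = -80, 0 and +80 mm, x = 0 in the box's frame. Floor 3 mm thick, walls and dividers 4 mm thick and 9 mm high (6 mm above the floor). Origin: centre of the underside, on the table; z up.
- wax_large_mid (a point): The larger of the two loose wax blocks, a reddish brick 36 mm (its x) by 50 mm (its y), 22 mm high, lying flat. This point is its centre, half-way up. Goes in the two-compartment box.
- pen_mid (a point): White roller pen (a round barrel with a black cap) lying on the table, 107 mm long along its y, 22 mm in diameter; it can roll. This point is its centre, half-way up. Goes in the two-compartment box, lengthwise along the box's x.
- wax_small_mid (a point): The smaller of the two wax blocks, a greenish offcut 22 mm (its x) by 30 mm (its y), 12 mm high, lying flat. This point is its centre, half-way up. Goes in an end compartment of the three-compartment box.
- clay_small_mid (a point): The smaller of the two lumps of tan modelling clay, firm, 45 mm (its x) by 74 mm (its y), 27 mm high, rounded on top. This point is its centre, half-way up. Goes in the middle compartment of the three-compartment box.
- ear_mid (a point): Model ear cast in hard plaster, lying on its back, 69 mm (its x) by 35 mm (its y), 17 mm high. This point is its centre, half-way up. Goes in an end compartment of the three-compartment box.
- clay_large_mid (a point): The larger lump of tan modelling clay, 56 mm (its x) by 89 mm (its y), 36 mm high. This point is its centre, half-way up. Belongs to no kit; stays where it is.
- bead_tray_mid (a point): Small open orange tray of amber beads, 40 mm (its x) by 60 mm (its y), 12 mm high. This point is its centre, half-way up. Belongs to no kit; stays where it is.

How it is judged:
By the outcome, as a careful person would: the job done as asked, in the order asked, and still so for the second after the job is handed in, with the robot touching nothing.
It also fails if it takes over 120 s, if anything falls off the work surface, if the arm or the gripper's body presses on something with over 40 N, if the wrist force passes 120 N, or if a joint passes its speed limit or range.

## Working session

There is one attempt and no reset: what is moved stays moved. The work goes in short steps, Python scripts to look and compute and a tool call to move; the robot and the scene stay as the last step left them, time stands still between calls to the robot, and variables do not carry over. Pictures are saved under pics/ and viewed, and the job is handed in when it is done.

Besides the shell and the picture viewer there is one more tool, called after "Emit:" as a command line: name --argument value ..., lists and objects as JSON in quotes. step_arm: Moves the arm, as the interface text tells. Its arguments: {"type":"object","properties":{"increments":{"type":"array","items":{"type":"number"}},"fingers":{"type":"number"},"force":{"type":"number"}},"required":["increments"]}

```bash
ls; mkdir -p pics
python3 - <<'E'
from bench import ctrl
import cv2,numpy as np
s=ctrl.get_state();print(s)
for n in ("scene","top","wrist"):
    im=ctrl.get_image(n);cv2.imwrite(f"pics/a_{n}.png",im[:,:,::-1]);p=ctrl.camera_params(n);print(n,p)
E
```

```text
pics
{'time': 0.0, 'joint_positions': array([-1.10088012,  0.3218236 , -0.07008151,  1.45169364,  0.02261087,
        1.37080415, -0.05690183]), 'qd': array([ 1.47659962e-03,  8.13553284e-04,  8.47821516e-04, -6.43907912e-04,
       -2.07480243e-05,  4.91383142e-04,  1.65516985e-03]), 'joint_torque': array([ 2.95278733e-05, -4.91289318e+01, -4.03697211e-01, -3.12529886e+01,
       -6.39509107e-02,  4.36582498e-02,  1.52263888e-04]), 'position': array([0.28592853, 0.58310322, 0.22145176]), 'tool_rot': array([ 0.35591557,  1.54141586, -0.35894307]), 'ft_force': array([-0.69878504,  0.52843305,  0.53412266]), 'torque': array([-0.00291068, -0.00317676, -0.02569331]), 'grip_width': 1.0005594637839172}
scene {'vertical_fov': 49.788689053533034, 'cx': 319.3693625807718, 'cy': 190.82089300404178, 'R': array([[ 0.81799396, -0.57496902,  0.01721906],
       [-0.33518115, -0.50075393, -0.79805958],
       [ 0.46748205,  0.64703642, -0.60233247]]), 't': array([-0.44747813,  0.21951405,  1.04745731])}
top {'vertical_fov': 46.74112971828336, 'cx': 325.29412535512085, 'cy': 197.92971462968165, 'R': array([[ 0.00707608, -0.99995254,  0.00669703],
       [-0.98945679, -0.0079703 , -0.14460891],
       [ 0.14465542, -0.00560316, -0.98946623]]), 't': array([-0.02174576,  0.53410483,  1.2414851 ])}
wrist {'vertical_fov': 65.42818684691248, 'cx': 321.5221826657254, 'cy': 193.9447857335613, 'R': array([[ 0.43921215,  0.89837786, -0.00314906],
       [ 0.8709554 , -0.42494069,  0.24670245],
       [ 0.22029385, -0.1110974 , -0.96908616]]), 't': array([-0.64860418, -0.03201123,  0.3912758 ])}
```

View pics/a_top.png

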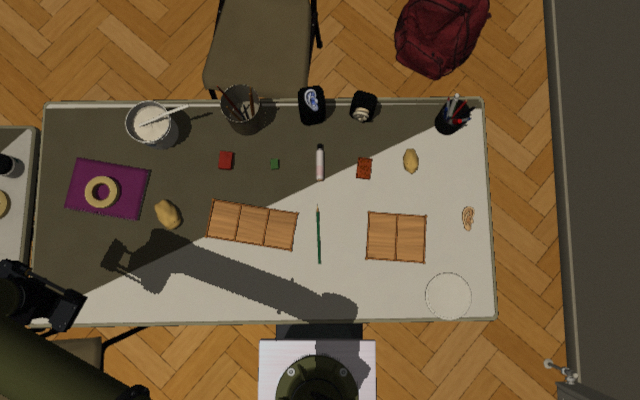

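View pics/a_scene.png

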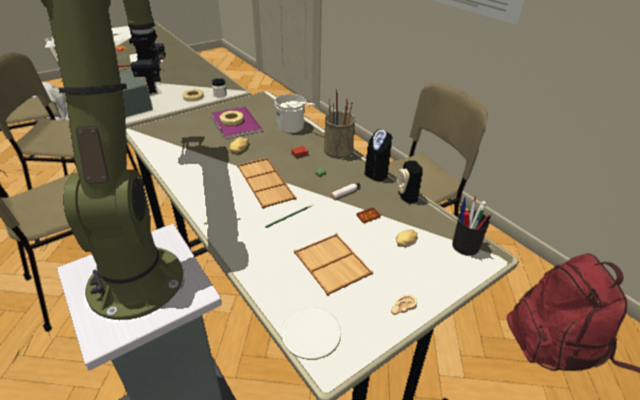

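```bash
cat > h.py <<'E'
from bench import ctrl
import cv2,numpy as np
from scipy.spatial.transform import Rotation as Ro
def cam(n):
    p=ctrl.camera_params(n);f=200/np.tan(np.radians(p['vertical_fov']/2));return p,f
def toworld(n,x,p=None):
    p=p or ctrl.camera_params(n);return p['R'].T@(np.array(x)-p['t'])
def pix2w(n,uv,z,p=None):
    p=p or ctrl.camera_params(n);f=200/np.tan(np.radians(p['vertical_fov']/2))
    uv=np.atleast_2d(uv).astype(float)
    d=np.c_[(uv[:,0]-p['cx'])/f,(uv[:,1]-p['cy'])/f,np.ones(len(uv))]@p['R']
    c=-p['R'].T@p['t'];s=(z-c[2])/d[:,2];return c+d*s[:,None]
def w2pix(n,X,p=None):
    p=p or ctrl.camera_params(n);f=200/np.tan(np.radians(p['vertical_fov']/2))
    q=np.atleast_2d(X)@p['R'].T+p['t'];return np.c_[q[:,0]/q[:,2]*f+p['cx'],q[:,1]/q[:,2]*f+p['cy']]
E
python3 - <<'E'
from h import *
for n in ["box_two","box_three","wax_large_mid","pen_mid","wax_small_mid","clay_small_mid","ear_mid","clay_large_mid","bead_tray_mid"]:
    for c in("top","scene"):
        r=ctrl.spot_point(c,n)
        print(n,c,[(round(d['score'],2),toworld(c,d['xyz']).round(4).tolist()) for d in r[:3]])
    r=ctrl.silhouettes("top",n)
    for d in r[:2]:
        m=d['pixels'].astype(np.uint8);ct=max(cv2.findContours(m,0,1)[0],key=cv2.contourArea)
        w=pix2w("top",ct[:,0,:],0.009)[:,:2]
        rr=cv2.minAreaRect((w*1000).astype(np.float32))
        print("   sil",round(d['score'],2),int(m.sum()),np.round(rr[0],1),np.round(rr[1],1),round(rr[2],1))
E
```

```text
box_two top [(0.73, [0.4311, -0.2153, -0.0003])]
box_two scene [(0.74, [0.4305, -0.2171, 0.0006])]
box_three top [(0.95, [0.4643, 0.1966, -0.0038])]
box_three scene [(0.75, [0.4631, 0.1873, -0.0013])]
   sil 0.75 3284 [463.6 189.5] [244.8 108.5] 80.8
wax_large_mid top [(0.58, [0.6428, 0.2685, 0.0136])]
wax_large_mid scene [(0.42, [0.6483, 0.2642, 0.0122]), (0.16, [0.4861, 0.4226, 0.0134])]
   sil 0.53 217 [647.9 267.3] [37.7 50.3] 87.2
pen_mid top [(0.82, [0.6402, 0.0008, 0.011])]
pen_mid scene [(0.49, [0.6401, -0.0046, 0.011])]
   sil 0.55 254 [ 6.428e+02 -6.000e-01] [105.4  20.1] 0.6
wax_small_mid top [(0.55, [0.6387, 0.131, 0.006])]
wax_small_mid scene [(0.6, [0.6382, 0.1214, 0.0066])]
   sil 0.42 88 [638.5 129.6] [29.5 22.9] 1.3
clay_small_mid top [(0.74, [0.647, -0.2565, 0.0113])]
clay_small_mid scene [(0.5, [0.6444, -0.2688, 0.0114])]
   sil 0.71 326 [ 650.8 -260.2] [46.  70.6] 89.0
ear_mid top [(0.81, [0.4847, -0.4195, 0.0098])]
ear_mid scene [(0.81, [0.4867, -0.424, 0.0084])]
   sil 0.66 173 [ 483.5 -419.2] [25.5 59.9] 87.8
clay_large_mid top [(0.87, [0.4894, 0.4222, 0.021])]
clay_large_mid scene [(0.56, [0.6357, 0.1226, 0.0053])]
   sil 0.56 546 [489.6 426. ] [90.1 56.1] 33.1
bead_tray_mid top [(0.67, [0.6281, -0.1284, 0.0073])]
bead_tray_mid scene [(0.48, [0.6314, -0.1304, -0.0005])]
   sil 0.82 316 [ 628.8 -127.1] [41.8 64.3] 85.8
   sil 0.69 2858 [ 431.4 -216. ] [169.1 137.5] 86.3
```

Everything is found and the networks agree with the picture. All the parts lie roughly along world x, and box_three is yawed about −9° and box_two about −4°. Next I'll check the wrist view and work out refined poses.

View pics/a_wrist.png

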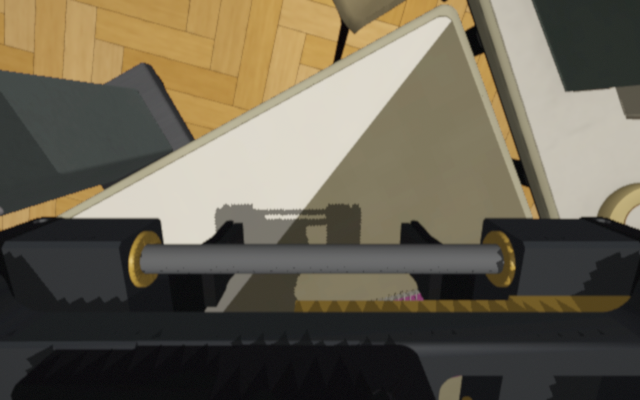

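```bash
cat >> h.py <<'E'
def pose():
    s=ctrl.get_state();return s['position'],Ro.from_rotvec(s['tool_rot']).as_matrix(),s
def plan(xyz,yaw,z_first=None):
    """delta in tool axes (cm, rad) to reach position with tool down and tool y at yaw (deg, mod 180)"""
    p,R,s=pose()
    cur=np.degrees(np.arctan2(R[1,1],R[0,1]))
    yaw=cur+((yaw-cur+90)%180-90)
    c,sn=np.cos(np.radians(yaw)),np.sin(np.radians(yaw))
    X=np.array([0,0,-1.]);Y=np.array([c,sn,0]);T=np.c_[X,Y,np.cross(X,Y)]
    rv=Ro.from_matrix(R.T@T).as_rotvec()
    d=np.array(xyz)-p
    print('t',s['time'],'pos',p.round(4),'yaw',round(cur,2),'tilt',R[2,:].round(3),'grip',round(s['grip_width'],3),'F',s['ft_force'].round(1),'j7',s['joint_positions'].round(2))
    print(' shift in current axes cm',(R.T@d*100).round(2),'in final axes',(T.T@d*100).round(2),'rot',rv.round(4))
E
python3 - <<'E'
from h import *
plan([0.5,0.27,.15],90)
print(pose()[1].round(3))
E
```

```text
t 1.5 pos [0.2861 0.5836 0.2226] yaw 63.89 tilt [-1.  0.  0.] grip 1.001 F [-0.3  0.4 -0.2] j7 [-1.1   0.32 -0.07  1.45  0.02  1.37 -0.06]
 shift in current axes cm [  7.26 -18.75  33.01] in final axes [  7.26 -31.36  21.39] rot [-4.558e-01  1.000e-04 -1.000e-04]
[[ 0.     0.44   0.898]
 [ 0.     0.898 -0.44 ]
 [-1.     0.     0.   ]]
```

Emit:
step_arm --increments '[2,0,0,-0.152,0,0,2,0,0,-0.152,0,0,2,0,0,-0.152,0,0,0,-4,4.5,0,0,0,0,-4,4.5,0,0,0,0,-4,4.5,0,0,0,0,-4,4.5,0,0,0,0,-4,4.5,0,0,0,0,-4,4.5,0,0,0,0,-4,4.5,0,0,0,0,-4,4.5,0,0,0]'

```text
time: 2.88
position: [0.6476, 0.2625, 0.1628]
tool_rot: [0.0, 1.57, 0.001]
ft_force: [0.2, 0.6, 0.3]
grip_width: 1.0
```

Emit:
step_arm --increments '[0,0,0,0,0,0,0,0,0,0,0,0]' --fingers 70

```text
time: 3.12
position: [0.6459, 0.2641, 0.1623]
tool_rot: [0.001, 1.572, 0.0]
ft_force: [-0.2, 1.3, -0.5]
grip_width: 0.857
```

```bash
cat >> h.py <<'E'
def look(name,zs,tag,show=True,cams=("wrist","top")):
    for c in cams:
        im=ctrl.get_image(c);p=ctrl.camera_params(c)
        if c=="wrist" and show: cv2.imwrite(f"pics/{tag}.png",im[:,:,::-1])
        r=ctrl.silhouettes(c,name)
        for d in r[:1]:
            m=d['pixels'].astype(np.uint8);ct=max(cv2.findContours(m,0,1)[0],key=cv2.contourArea)
            for z in zs:
                w=pix2w(c,ct[:,0,:],z,p)[:,:2]
                rr=cv2.minAreaRect((w*1000).astype(np.float32))
                b=cv2.boundingRect(ct)
                print(c,"sil",round(d['score'],2),'z',z,np.round(rr[0],1),np.round(rr[1],1),round(rr[2],1),'bbox',b)
        r=ctrl.spot_point(c,name)
        print(c,'pt',[(round(d['score'],2),toworld(c,d['xyz'],p).round(4).tolist()) for d in r[:2]])
E
python3 - <<'E'
from h import *
plan([0.648,0.267,.15],90)
look("wax_large_mid",[0.011,0.022],"b1")
E
```

```text
t 3.125 pos [0.6459 0.2641 0.1623] yaw 89.99 tilt [-1.     0.001 -0.001] grip 0.857 F [-0.2  1.3 -0.5] j7 [-0.49  0.45  0.09  1.4  -0.04  1.29  1.17]
 shift in current axes cm [1.23 0.29 0.21] in final axes [1.23 0.29 0.21] rot [-0.0002 -0.0009 -0.0008]
wrist sil 0.58 z 0.011 [646.4 266.5] [38.  55.9] 85.0 bbox (305, 155, 39, 55)
wrist sil 0.58 z 0.022 [644.1 266.4] [36.7 54. ] 85.0 bbox (305, 155, 39, 55)
wrist pt [(0.94, [0.6449, 0.2684, 0.0084])]
top sil 0.63 z 0.011 [640.6 268.3] [40.4 41.7] 86.5 bbox (218, 155, 16, 15)
top sil 0.63 z 0.022 [638.1 266. ] [40.  41.3] 86.5 bbox (218, 155, 16, 15)
top pt [(0.59, [0.6434, 0.2699, 0.0148])]
```

View pics/b1.png

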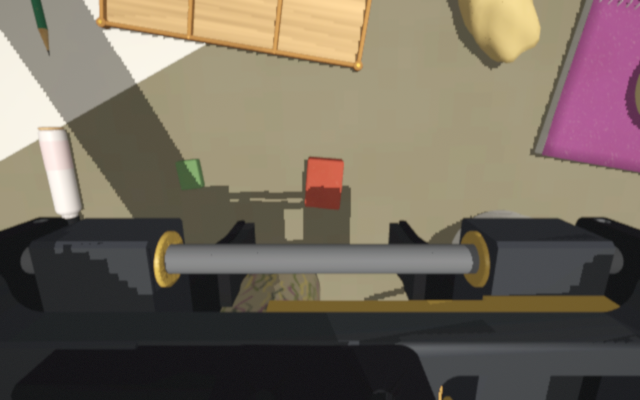

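The red block sits at pixel (325,182) between the fingers, so I'll go down and grasp it.

Emit:
step_arm --increments '[4,0.3,0,0.07,0,0,5,0,0,0,0,0,4,0,0,0,0,0,1.6,0,0,0,0,0,1,0,0,0,0,0,0,0,0,0,0,0]' --fingers 70

```text
time: 4.18
position: [0.6467, 0.2671, 0.0074]
tool_rot: [0.055, 1.569, -0.054]
ft_force: [-0.6, 0.2, -0.0]
grip_width: 0.7
```

Emit:
step_arm --increments '[0,0,0,0,0,0,0,0,0,0,0,0,0,0,0,0,0,0,0,0,0,0,0,0]' --fingers 20 --force 20

```text
time: 4.68
position: [0.6466, 0.2668, 0.0072]
tool_rot: [0.055, 1.569, -0.055]
ft_force: [0.5, 0.4, 2.4]
grip_width: 0.414
```

Emit:
step_arm --increments '[-4,0,0,0,0,0,-5,0,0,0,0,0,0,-5.37,-1.82,0,0,0,0,-5.37,-1.82,0,0,0,0,-5.37,-1.82,0,0,0,0,-5.37,-1.82,0,0,0,0,-5.37,-1.82,0,0,0,0,-5.37,-1.82,0,0,0,0,-5.37,-1.82,0,0,0,0,-5.37,-1.82,0,0,0,0,-5.37,-1.82,0,0,0,0,-5.37,-1.82,0,0,0]'

```text
time: 6.18
position: [0.4264, -0.2578, 0.0968]
tool_rot: [0.055, 1.569, -0.055]
ft_force: [0.9, -0.9, -0.4]
grip_width: 0.411
```

Emit:
step_arm --increments '[0,0,0,0,0,0,0,0,0,0,0,0]'

```text
time: 6.42
position: [0.4273, -0.2558, 0.0965]
tool_rot: [0.056, 1.57, -0.055]
ft_force: [-0.5, 0.5, -0.8]
grip_width: 0.408
```

Run:
```python
from h import *
plan([0.428,-0.256,.0105],86.3)
look("box_two",[0.009],"c1")
```

```text
t 6.425 pos [ 0.4273 -0.2558  0.0965] yaw 85.98 tilt [-1.     0.001  0.   ] grip 0.408 F [-0.5  0.5 -0.8] j7 [ 0.08  0.1   0.43  1.99 -0.05  1.06  2.03]
 shift in current axes cm [ 8.6  -0.02  0.07] in final axes [ 8.6  -0.02  0.07] rot [-0.0057  0.0002 -0.0008]
wrist sil 0.91 z 0.009 [ 416.6 -216.8] [167.8 106.8] 87.2 bbox (262, 112, 215, 130)
wrist pt [(0.58, [0.4308, -0.2167, -0.0007])]
top sil 0.7 z 0.009 [ 431.5 -205.7] [143.5 132.5] 85.9 bbox (365, 211, 53, 51)
top pt [(0.59, [0.4305, -0.2153, -0.0018])]
```

View pics/c1.png

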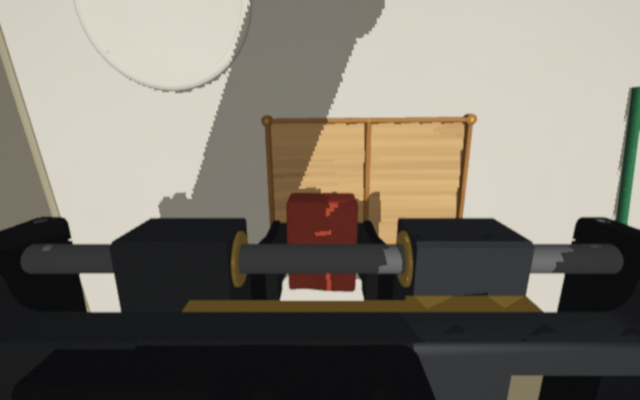

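The block is over the left (−y) compartment, and the box centre checks out at (0.431, −0.216). I'll lower it and release.

Emit:
step_arm --increments '[4,0,0,0,0,0,3,0,0,0,0,0,1.1,0,0,0,0,0,0.5,0,0,0,0,0,0,0,0,0,0,0]'

```text
time: 7.35
position: [0.4279, -0.2565, 0.0112]
tool_rot: [0.054, 1.569, -0.055]
ft_force: [0.6, 0.2, -0.8]
grip_width: 0.411
```

Emit:
step_arm --increments '[0,0,0,0,0,0,0,0,0,0,0,0,-3,0,0,0,0,0,-5,0,0,0,0,0,-5,0,0,0,0,0]' --fingers 54

```text
time: 7.98
position: [0.4271, -0.2563, 0.1423]
tool_rot: [0.055, 1.57, -0.055]
ft_force: [0.9, 0.1, 1.0]
grip_width: 0.538
```

Emit:
step_arm --increments '[0,4.5,3.28,0,0,0,0,4.5,3.28,0,0,0,0,4.5,3.28,0,0,0,0,4.5,3.28,0,0,0,0,4.5,3.28,0,0,0,0,4.5,3.28,0,0,0,0,0,0,-0.07,0,0,0,0,0,0,0,0]' --fingers 65

```text
time: 8.98
position: [0.6425, -0.0004, 0.1405]
tool_rot: [-0.001, 1.571, -0.0]
ft_force: [0.5, -0.7, 0.3]
grip_width: 0.649
```

Run:
```python
from h import *
plan([0.642,0.0,.004],90)
look("pen_mid",[0.011],"d1")
look("wax_large_mid",[0.025],"d2",False,("top","scene"))
```

```text
t 8.975 pos [ 6.425e-01 -4.000e-04  1.405e-01] yaw 90.02 tilt [-1. -0. -0.] grip 0.649 F [ 0.5 -0.7  0.3] j7 [-0.22  0.35  0.22  1.58 -0.08  1.21  1.59]
 shift in current axes cm [13.65  0.04 -0.05] in final axes [13.65  0.04 -0.05] rot [ 0.0004 -0.0001  0.0004]
wrist sil 0.93 z 0.011 [644.3  -4.1] [ 22.  109.9] 90.0 bbox (308, 130, 24, 112)
wrist pt [(0.91, [0.6434, -0.0082, 0.0052]), (0.31, [0.6428, 0.1267, 0.0061])]
top pt []
top sil 0.5 z 0.025 [ 427.6 -252.9] [38.8 47.8] 89.0 bbox (403, 229, 15, 18)
top pt [(0.76, [0.4239, -0.2555, 0.0184])]
scene sil 0.53 z 0.025 [ 421.4 -264.7] [50.4 60.5] 88.0 bbox (327, 259, 26, 21)
scene pt [(0.56, [0.4264, -0.2597, 0.0149])]
```

View pics/d1.png

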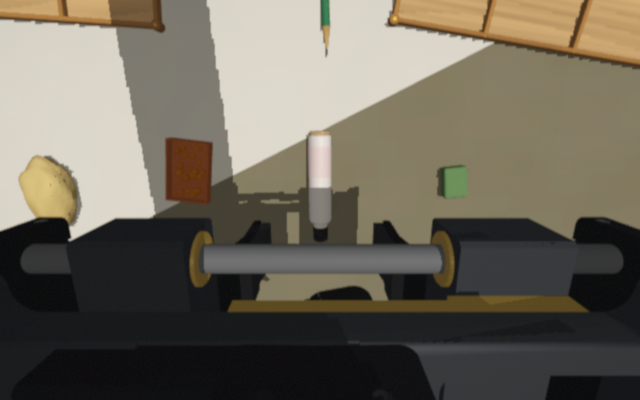

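Wax lies in its compartment. The pen is centred under the fingers at pixel (319,180), lying along x, so I'll grasp it.

Emit:
step_arm --increments '[5,-0.2,0,0,0,0,5,0,0,0,0,0,2.4,0,0,0,0,0,1.2,0,0,0,0,0,0,0,0,0,0,0]' --fingers 65

```text
time: 10.2
position: [0.6422, -0.0027, 0.0043]
tool_rot: [-0.0, 1.572, 0.0]
ft_force: [0.1, -0.9, -0.5]
grip_width: 0.651
```

Emit:
step_arm --increments '[0,0,0,0,0,0,0,0,0,0,0,0,0,0,0,0,0,0,0,0,0,0,0,0,0,0,0,0,0,0]' --fingers 10 --force 15

```text
time: 10.82
position: [0.6425, -0.0026, 0.0049]
tool_rot: [-0.0, 1.57, 0.0]
ft_force: [-0.1, -0.5, 0.9]
grip_width: 0.242
```

Emit:
step_arm --increments '[-4,0,0,0,0,0,-5,0,0,0,0,0,0,-3.47,-4.2,0,0,0,0,-3.47,-4.2,0,0,0,0,-3.47,-4.2,0,0,0,0,-3.47,-4.2,0,0,0,0,-3.47,-4.2,0,0,0,0,0,0,0.065,0,0,0,0,0,0,0,0]'

```text
time: 11.95
position: [0.4323, -0.1764, 0.0948]
tool_rot: [0.051, 1.569, -0.051]
ft_force: [0.1, 0.1, 0.1]
grip_width: 0.241
```

Run:
```python
from h import *
plan([0.4326,-0.176,.0082],86.3)
look("pen_mid",[0.10],"e1",True,("wrist",))
```

```text
t 11.95 pos [ 0.4323 -0.1764  0.0948] yaw 86.27 tilt [-1.     0.     0.001] grip 0.241 F [0.1 0.1 0.1] j7 [-0.01  0.03  0.35  2.06 -0.01  1.05  1.85]
 shift in current axes cm [8.66 0.04 0.02] in final axes [8.66 0.05 0.03] rot [-0.0006  0.0009 -0.0004]
wrist sil 0.57 z 0.1 [ 406.8 -175. ] [22.5 53.7] 87.3 bbox (300, 143, 44, 100)
wrist pt [(0.67, [0.4331, -0.178, 0.0992])]
```

View pics/e1.png

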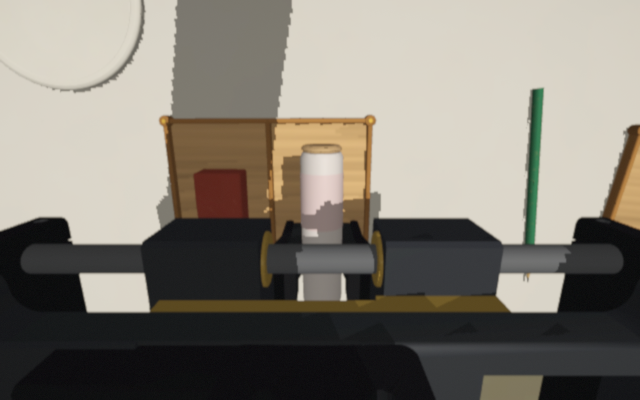

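Emit:
step_arm --increments '[4,0,0,0,0,0,3,0,0,0,0,0,1,0,0,0,0,0,0.5,0,0,0,0,0,0.2,0,0,0,0,0,0,0,0,0,0,0]'

```text
time: 12.85
position: [0.4332, -0.1764, 0.0083]
tool_rot: [0.051, 1.569, -0.051]
ft_force: [0.1, 0.1, 0.3]
grip_width: 0.244
```

Emit:
step_arm --increments '[0,0,0,0,0,0,0,0,0,0,0,0,-1.5,0,0,0,0,0,-3,0,0,0,0,0,-5,0,0,0,0,0,-5,0,0,0,0,0]' --fingers 38

```text
time: 13.6
position: [0.4322, -0.1763, 0.155]
tool_rot: [0.051, 1.569, -0.051]
ft_force: [0.7, -0.2, -0.5]
grip_width: 0.381
```

Emit:
step_arm --increments '[0,-4.8,1.35,0,0,0,0,-4.8,1.35,0,0,0,0,-4.8,1.35,0,0,0,0,-4.8,1.35,0,0,0,0,-4.8,1.35,0,0,0,0,0,0,0,0,0,0,0,0,0,0,0]' --fingers 70

```text
time: 14.48
position: [0.4843, -0.4194, 0.1529]
tool_rot: [0.052, 1.57, -0.05]
ft_force: [-0.1, 0.1, 0.9]
grip_width: 0.704
```

Run:
```python
from h import *
plan([0.484,-0.42,.006],86.3)
look("ear_mid",[0.0085],"f1")
look("pen_mid",[0.014],"d2",False,("top","scene"))
im=ctrl.get_image("top");cv2.imwrite("pics/f2.png",cv2.resize(im[180:290,180:480,::-1],None,fx=2.6,fy=2.6))
```

```text
t 14.475 pos [ 0.4843 -0.4194  0.1529] yaw 86.29 tilt [-1.     0.001  0.   ] grip 0.704 F [-0.1  0.1  0.9] j7 [ 0.26  0.37  0.52  1.58 -0.19  1.24  2.32]
 shift in current axes cm [14.69 -0.08 -0.02] in final axes [14.69 -0.06 -0.02] rot [-0.0002  0.0001 -0.0009]
wrist sil 0.81 z 0.0085 [ 486.6 -420.1] [34.7 69.6] 83.5 bbox (303, 150, 35, 68)
wrist pt [(0.76, [0.485, -0.4186, 0.0124]), (0.41, [0.4305, -0.2146, -0.0021])]
top sil 0.38 z 0.0085 [ 463.6 -417.2] [16.9 25.4] 87.9 bbox (464, 221, 7, 10)
top pt [(0.48, [0.486, -0.4206, 0.0071])]
top sil 0.58 z 0.014 [ 434.7 -175. ] [ 22.1 106.6] 86.5 bbox (377, 216, 9, 39)
top pt [(0.72, [0.4344, -0.1733, 0.0145])]
scene sil 0.57 z 0.014 [ 434.9 -177.3] [ 31.4 111.9] 86.8 bbox (305, 240, 37, 20)
scene pt [(0.58, [0.4299, -0.1776, 0.0151])]
```

View pics/f1.png

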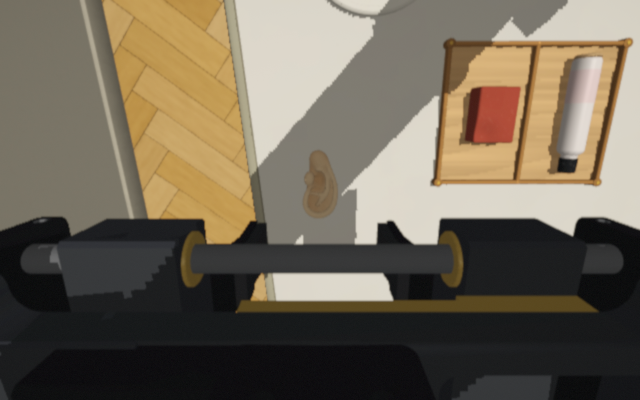

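View pics/f2.png

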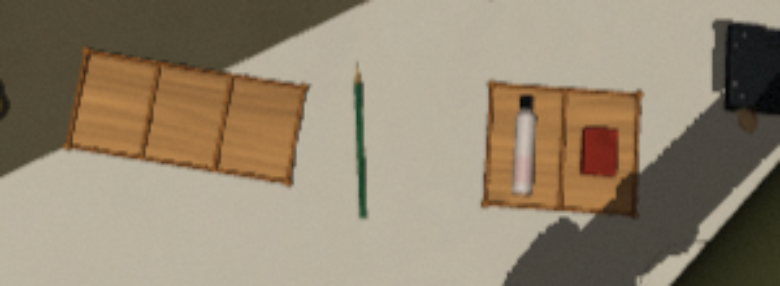

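Box two is right: pen in the left compartment and wax in the right. The ear is at pixel (320,184), so I'll grasp it.

Emit:
step_arm --increments '[5,0,0.4,0.04,0,0,5,0,0,0,0,0,3,0,0,0,0,0,1.6,0,0,0,0,0,0,0,0,0,0,0]'

```text
time: 15.75
position: [0.4878, -0.4201, 0.0059]
tool_rot: [0.083, 1.571, -0.082]
ft_force: [-0.0, -0.9, 0.2]
grip_width: 0.699
```

Emit:
step_arm --increments '[0,0,0,0,0,0,0,0,0,0,0,0,0,0,0,0,0,0,0,0,0,0,0,0,0,0,0,0,0,0]' --fingers 10 --force 20

```text
time: 16.38
position: [0.4886, -0.4206, 0.0073]
tool_rot: [0.082, 1.568, -0.082]
ft_force: [-0.9, 1.2, 4.4]
grip_width: 0.378
```

Run:
```python
from h import *
plan([0.484,-0.42,.006],86.3)
look("ear_mid",[0.0085],"g1",True,("wrist",))
```

```text
t 16.375 pos [ 0.4886 -0.4206  0.0073] yaw 84.0 tilt [-1.    -0.     0.001] grip 0.378 F [-0.9  1.2  4.4] j7 [ 0.29  0.53  0.48  1.69 -0.28  0.99  2.34]
 shift in current axes cm [ 0.13  0.01 -0.47] in final axes [ 0.13  0.03 -0.47] rot [-0.0401  0.001   0.0003]
wrist sil 0.56 z 0.0085 [ 471.5 -418.6] [33.5 40.6] 82.7 bbox (292, 171, 61, 73)
wrist pt [(0.69, [0.4819, -0.4178, 0.0104])]
```

View pics/g1.png

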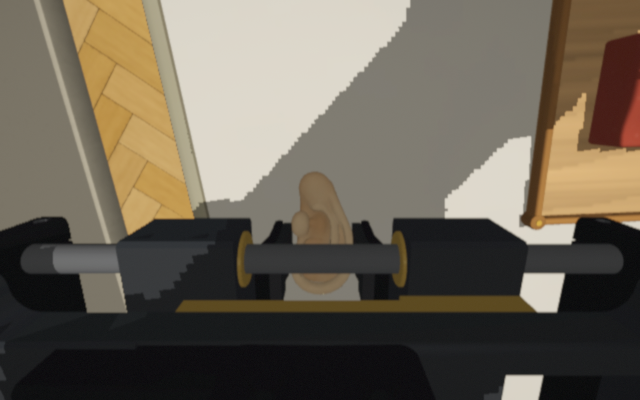

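Emit:
step_arm --increments '[-4,0,0,0,0,0,-5,0,0,0,0,0,0,5.24,-0.91,0,0,0,0,5.24,-0.91,0,0,0,0,5.24,-0.91,0,0,0,0,5.24,-0.91,0,0,0,0,5.24,-0.91,0,0,0,0,5.24,-0.91,0,0,0,0,5.24,-0.91,0,0,0,0,5.24,-0.91,0,0,0,0,5.24,-0.91,0,0,0,0,5.24,-0.91,0,0,0]'

```text
time: 18.02
position: [0.452, 0.1118, 0.0963]
tool_rot: [0.082, 1.569, -0.082]
ft_force: [0.6, -0.3, 0.2]
grip_width: 0.38
```

Emit:
step_arm --increments '[0,0,0,0.056,0,0,0,0,0,0,0,0]'

```text
time: 18.27
position: [0.4521, 0.1105, 0.0961]
tool_rot: [0.125, 1.568, -0.125]
ft_force: [-0.8, -0.7, -0.3]
grip_width: 0.377
```

Run:
```python
from h import *
plan([0.453,0.111,.0105],80.8)
look("box_three",[0.009],"h1",True)
print('ear');look("ear_mid",[0.10],"h2",False,("wrist",))
```

```text
t 18.275 pos [0.4521 0.1105 0.0961] yaw 80.88 tilt [-1.    -0.001 -0.001] grip 0.377 F [-0.8 -0.7 -0.3] j7 [-0.44  0.03  0.15  2.05 -0.01  1.06  1.12]
 shift in current axes cm [8.56 0.07 0.09] in final axes [8.56 0.06 0.08] rot [ 0.0015 -0.0006  0.0006]
wrist sil 0.72 z 0.009 [455.8 187.9] [249.3  97.8] 80.9 bbox (263, 126, 317, 117)
wrist pt [(0.87, [0.4626, 0.1854, 0.0017])]
top sil 0.84 z 0.009 [475.6 270.2] [ 83.  106.9] 81.7 bbox (205, 199, 30, 42)
top pt []
ear
wrist sil 0.67 z 0.1 [434.6 112.5] [33.8 39.7] 80.8 bbox (291, 171, 63, 72)
wrist pt [(0.76, [0.4458, 0.111, 0.1011])]
```

View pics/h1.png

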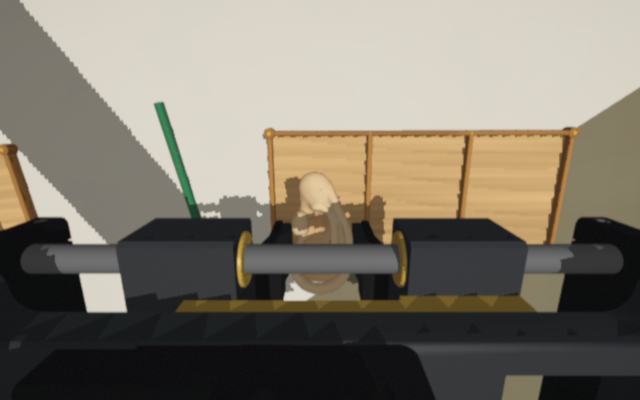

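Run:
```python
from h import *
w=pix2w("wrist",[[270,132],[369,133],[466,133],[572,131],[274,230],[553,240],[371,220],[463,220]],0.009)
print(w.round(4))
u=np.radians(-9.2);c=np.array([.4637,.189]);Rb=np.array([[np.cos(u),-np.sin(u)],[np.sin(u),np.cos(u)]])
print(((w[:,:2]-c)@Rb).round(4))
```

```text
[[0.3935 0.0776 0.009 ]
 [0.4068 0.1548 0.009 ]
 [0.4191 0.2306 0.009 ]
 [0.4308 0.3133 0.009 ]
 [0.4749 0.0645 0.009 ]
 [0.5223 0.3004 0.009 ]
 [0.4792 0.1476 0.009 ]
 [0.4916 0.2247 0.009 ]]
[[-0.0515 -0.1212]
 [-0.0507 -0.0428]
 [-0.0507  0.034 ]
 [-0.0523  0.1175]
 [ 0.031  -0.1211]
 [ 0.04    0.1194]
 [ 0.0219 -0.0384]
 [ 0.0219  0.0397]]
```

Emit:
step_arm --increments '[4,0,0.2,0,0,0,3,0,0,0,0,0,1,0,0,0,0,0,0.6,0,0,0,0,0,0,0,0,0,0,0]'

```text
time: 19.35
position: [0.4551, 0.1102, 0.0112]
tool_rot: [0.127, 1.566, -0.126]
ft_force: [-0.0, 0.3, -0.6]
grip_width: 0.375
```

Emit:
step_arm --increments '[0,0,0,0,0,0,0,0,0,0,0,0,-1.5,0,0,0,0,0,-3,0,0,0,0,0,-5,0,0,0,0,0,-5,0,0,0,0,0]' --fingers 50

```text
time: 20.1
position: [0.4544, 0.1099, 0.1582]
tool_rot: [0.127, 1.566, -0.126]
ft_force: [1.2, 1.0, 1.1]
grip_width: 0.498
```

Emit:
step_arm --increments '[0,0,0,-0.16,0,0,0,0.45,4.6,0,0,0,0,0.45,4.6,0,0,0,0,0.45,4.6,0,0,0,0,0.45,4.6,0,0,0,0,0,0,0,0,0,0,0,0,0,0,0]' --fingers 60

```text
time: 20.98
position: [0.6379, 0.1278, 0.156]
tool_rot: [0.001, 1.571, -0.001]
ft_force: [0.3, -0.0, 0.2]
grip_width: 0.599
```

Run:
```python
from h import *
plan([0.6385,0.128,.003],90)
look("wax_small_mid",[0.006,0.012],"i1")
look("ear_mid",[0.0115],"",False,("top","scene"))
```

```text
t 20.975 pos [0.6379 0.1278 0.156 ] yaw 89.95 tilt [-1.     0.    -0.001] grip 0.599 F [ 0.3 -0.   0.2] j7 [-0.39  0.36  0.2   1.54 -0.07  1.25  1.38]
 shift in current axes cm [15.3   0.02  0.07] in final axes [15.3   0.02  0.06] rot [-0.0009 -0.0006 -0.    ]
wrist sil 0.89 z 0.006 [639.1 127.3] [33.3 23.3] 6.4 bbox (310, 167, 25, 33)
wrist sil 0.89 z 0.012 [637.8 127.3] [32.6 22.9] 6.4 bbox (310, 167, 25, 33)
wrist pt [(0.81, [0.6415, 0.1283, 0.0069])]
top pt []
top sil 0.46 z 0.0115 [ 433.7 -174.4] [ 22.3 103.5] 89.3 bbox (377, 217, 9, 38)
top pt []
scene sil 0.5 z 0.0115 [454.2 111.4] [49.4 69.9] 78.9 bbox (264, 186, 21, 13)
scene pt [(0.57, [0.4572, 0.1129, 0.0105])]
```

View pics/i1.png

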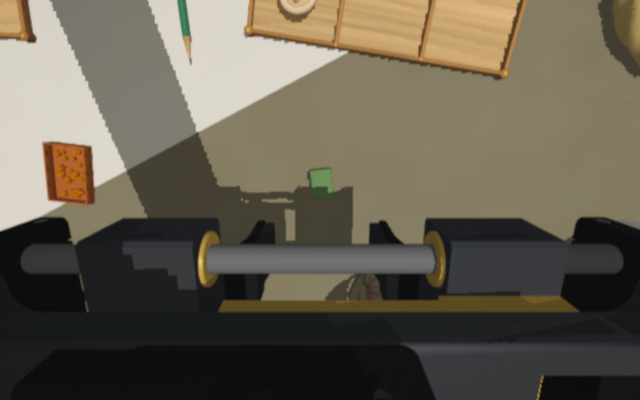

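The green block is at pixel (320,182), turned about +5°. I'll grasp it.

Emit:
step_arm --increments '[5,0,0.1,-0.09,0,0,5,0,0,0,0,0,4,0,0,0,0,0,1.25,0,0,0,0,0,0,0,0,0,0,0]'

```text
time: 22.2
position: [0.6398, 0.1278, 0.0034]
tool_rot: [-0.07, 1.57, 0.07]
ft_force: [-0.4, 0.2, -0.9]
grip_width: 0.6
```

Emit:
step_arm --increments '[0,0,0,0,0,0,0,0,0,0,0,0,0,0,0,0,0,0,0,0,0,0,0,0,0,0,0,0,0,0]' --fingers 10 --force 15

```text
time: 22.82
position: [0.6397, 0.1279, 0.0034]
tool_rot: [-0.07, 1.569, 0.07]
ft_force: [-0.4, 0.7, 1.5]
grip_width: 0.251
```

Emit:
step_arm --increments '[-4,0,0,0,0,0,-5,0,0,0,0,0,0,0,0,0.125,0,0,0,0,0,0.125,0,0,0,2.78,-4.59,0,0,0,0,2.78,-4.59,0,0,0,0,2.78,-4.59,0,0,0,0,2.78,-4.59,0,0,0,0,0,0,0,0,0,0,0,0,0,0,0]'

```text
time: 24.08
position: [0.4764, 0.2667, 0.0932]
tool_rot: [0.126, 1.566, -0.126]
ft_force: [0.5, -0.0, -1.3]
grip_width: 0.252
```

Run:
```python
from h import *
plan([0.4763,0.267,.007],80.8)
look("wax_small_mid",[0.10],"j1",True,("wrist",))
```

```text
t 24.075 pos [0.4764 0.2667 0.0932] yaw 80.8 tilt [-1.    -0.     0.001] grip 0.252 F [ 0.5 -0.  -1.3] j7 [-0.67  0.2   0.13  1.87 -0.03  1.07  0.87]
 shift in current axes cm [ 8.62  0.03 -0.03] in final axes [ 8.62  0.03 -0.02] rot [0.     0.0008 0.0002]
wrist sil 0.76 z 0.1 [468.2 266.8] [21.9 18.1] 80.8 bbox (301, 210, 42, 33)
wrist pt [(0.58, [0.4805, 0.267, 0.0985])]
```

View pics/j1.png

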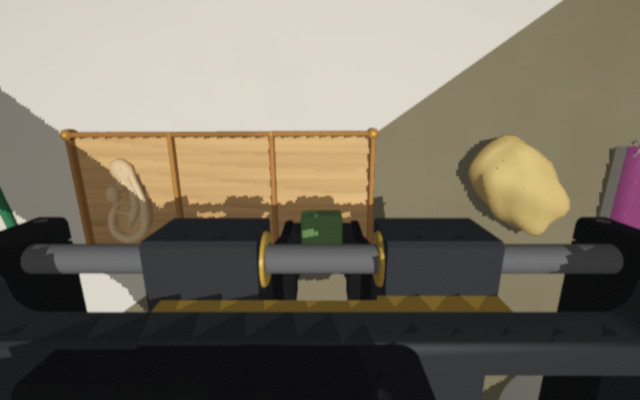

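Emit:
step_arm --increments '[4,0,0,0,0,0,3,0,0,0,0,0,1,0,0,0,0,0,0.65,0,0,0,0,0,0,0,0,0,0,0]'

```text
time: 24.85
position: [0.477, 0.2672, 0.0073]
tool_rot: [0.127, 1.566, -0.126]
ft_force: [0.3, 0.5, -0.4]
grip_width: 0.254
```

Emit:
step_arm --increments '[0,0,0,0,0,0,0,0,0,0,0,0,-1.5,0,0,0,0,0,-3,0,0,0,0,0,-5,0,0,0,0,0,-5,0,0,0,0,0]' --fingers 38

```text
time: 25.6
position: [0.4761, 0.267, 0.1542]
tool_rot: [0.127, 1.566, -0.126]
ft_force: [-0.3, -0.0, -0.4]
grip_width: 0.38
```

Emit:
step_arm --increments '[0,0,0,-0.16,0,0,0,-5.27,1.73,0,0,0,0,-5.27,1.73,0,0,0,0,-5.27,1.73,0,0,0,0,-5.27,1.73,0,0,0,0,-5.27,1.73,0,0,0,0,-5.27,1.73,0,0,0,0,-5.27,1.73,0,0,0,0,-5.27,1.73,0,0,0,0,-5.27,1.73,0,0,0,0,-5.27,1.73,0,0,0]' --fingers 90

```text
time: 26.98
position: [0.6495, -0.2614, 0.1532]
tool_rot: [0.0, 1.569, 0.0]
ft_force: [0.3, -0.2, -0.2]
grip_width: 0.904
```

Emit:
step_arm --increments '[0,0,0,0,0,0,0,0,0,0,0,0]'

```text
time: 27.22
position: [0.6488, -0.2596, 0.1521]
tool_rot: [0.001, 1.57, 0.0]
ft_force: [0.1, 0.0, 0.3]
grip_width: 0.901
```

Run:
```python
from h import *
plan([0.649,-0.26,.009],90)
look("clay_small_mid",[0.01,0.0135],"k1")
im=ctrl.get_image("top");cv2.imwrite("pics/k2.png",cv2.resize(im[180:290,180:480,::-1],None,fx=2.6,fy=2.6))
```

```text
t 27.225 pos [ 0.6488 -0.2596  0.1521] yaw 89.95 tilt [-1.     0.001  0.001] grip 0.901 F [0.1 0.  0.3] j7 [ 0.02  0.49  0.45  1.42 -0.22  1.29  2.06]
 shift in current axes cm [14.31 -0.06  0.02] in final axes [14.31 -0.04  0.02] rot [-0.0009  0.0005 -0.001 ]
wrist sil 0.88 z 0.01 [ 650.  -261.4] [46.  75.3] 85.2 bbox (296, 146, 47, 74)
wrist sil 0.88 z 0.0135 [ 649.2 -261.4] [45.5 74.4] 85.2 bbox (296, 146, 47, 74)
wrist pt [(0.94, [0.6484, -0.2608, 0.019])]
top pt []
```

View pics/k1.png

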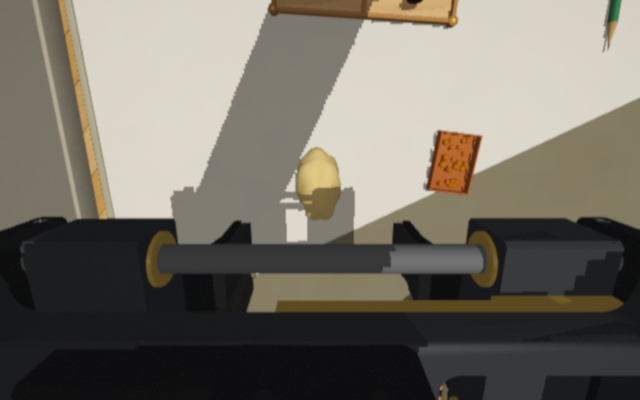

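View pics/k2.png

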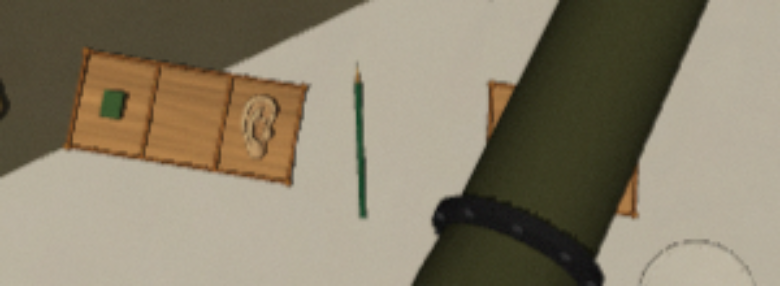

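Emit:
step_arm --increments '[5,-0.1,0,0.08,0,0,5,0,0,0,0,0,3,0,0,0,0,0,1.35,0,0,0,0,0,0,0,0,0,0,0]'

```text
time: 28.2
position: [0.6485, -0.2608, 0.0077]
tool_rot: [0.063, 1.571, -0.063]
ft_force: [0.2, 0.0, 0.6]
grip_width: 0.901
```

Emit:
step_arm --increments '[0,0,0,0,0,0,0,0,0,0,0,0,0,0,0,0,0,0,0,0,0,0,0,0,0,0,0,0,0,0]' --fingers 20 --force 25

```text
time: 28.82
position: [0.6488, -0.2614, 0.0085]
tool_rot: [0.063, 1.569, -0.064]
ft_force: [-0.5, 0.1, 2.3]
grip_width: 0.493
```

Emit:
step_arm --increments '[-1,0,0,0,0,0,-2,0,0,0,0,0,-3,0,0,0,0,0,-4,0,0,0,0,0]'

```text
time: 29.32
position: [0.6483, -0.2609, 0.1096]
tool_rot: [0.064, 1.57, -0.063]
ft_force: [0.9, -0.8, -0.3]
grip_width: 0.494
```

Run:
```python
from h import *
plan([0.4635,0.188,.1],80.8)
look("clay_small_mid",[0.115],"l1",True,("wrist",))
```

```text
t 29.325 pos [ 0.6483 -0.2609  0.1096] yaw 85.37 tilt [-1.     0.    -0.001] grip 0.494 F [ 0.9 -0.8 -0.3] j7 [ 0.01  0.52  0.46  1.46 -0.24  1.21  2.  ]
 shift in current axes cm [  0.98  43.25 -22.05] in final axes [  0.96  41.36 -25.42] rot [ 0.0797 -0.0006 -0.0002]
wrist sil 0.84 z 0.115 [ 636.1 -263. ] [46.1 40. ] 86.8 bbox (280, 174, 82, 70)
wrist pt [(0.95, [0.6524, -0.263, 0.1222])]
```

View pics/l1.png

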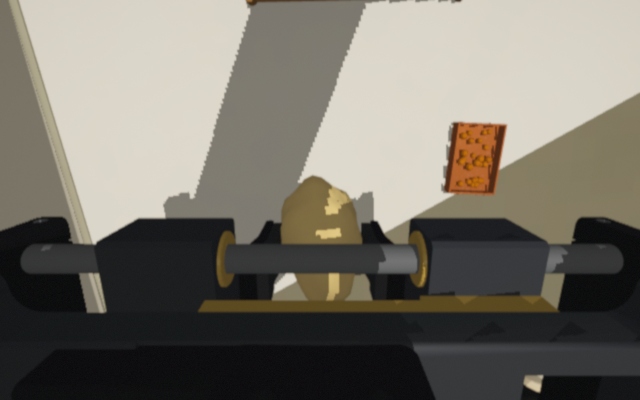

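The clay is held level. Now I'll carry it to the middle compartment.

Emit:
step_arm --increments '[0,5.41,-2.76,0,0,0,0,5.41,-2.76,0,0,0,0,5.41,-2.76,0,0,0,0,5.41,-2.76,0,0,0,0,5.41,-2.76,0,0,0,0,5.41,-2.76,0,0,0,0,5.41,-2.76,0,0,0,0,5.41,-2.76,0,0,0,0,0,0,0.08,0,0,0,0,0,0,0,0,0,0,0,0,0,0]'

```text
time: 30.85
position: [0.4637, 0.187, 0.108]
tool_rot: [0.126, 1.567, -0.127]
ft_force: [0.4, -0.1, -1.0]
grip_width: 0.498
```

Run:
```python
from h import *
plan([0.4635,0.188,.012],80.8)
look("box_three",[0.009],"m1")
```

```text
t 30.85 pos [0.4637 0.187  0.108 ] yaw 80.76 tilt [-1. -0. -0.] grip 0.498 F [ 0.4 -0.1 -1. ] j7 [-0.66  0.09  0.23  1.97 -0.02  1.09  0.99]
 shift in current axes cm [ 9.6   0.1  -0.03] in final axes [ 9.6   0.09 -0.04] rot [-0.0007 -0.0001  0.0004]
wrist sil 0.62 z 0.009 [458.8 188.3] [249.2 102.1] 81.4 bbox (172, 126, 302, 117)
wrist pt [(0.64, [0.462, 0.1888, 0.0029])]
top sil 0.59 z 0.009 [454.3 128.7] [122.8 110.7] 81.4 bbox (249, 209, 49, 42)
top pt [(0.61, [0.4609, 0.195, -0.0039])]
```

View pics/m1.png

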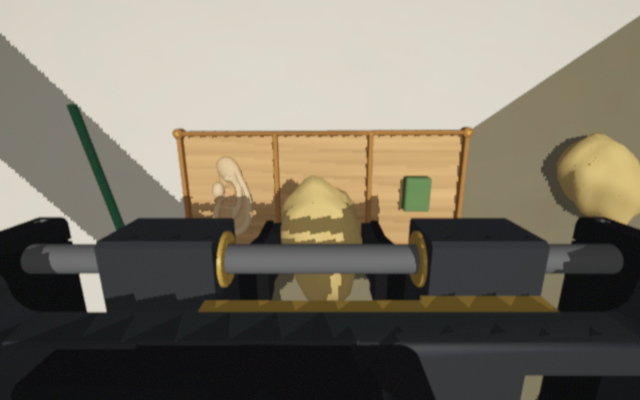

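Emit:
step_arm --increments '[4,0.1,0,0,0,0,3,0,0,0,0,0,2,0,0,0,0,0,0.6,0,0,0,0,0,0,0,0,0,0,0]'

```text
time: 31.78
position: [0.464, 0.189, 0.0124]
tool_rot: [0.127, 1.567, -0.126]
ft_force: [1.1, 0.2, -0.6]
grip_width: 0.493
```

Emit:
step_arm --increments '[0.05,0,0,0,0,0,0,0,0,0,0,0]'

```text
time: 32.02
position: [0.4641, 0.1893, 0.0121]
tool_rot: [0.127, 1.566, -0.126]
ft_force: [0.3, 1.1, -1.2]
grip_width: 0.5
```

Emit:
step_arm --increments '[0,0,0,0,0,0,0,0,0,0,0,0,-1.5,0,0,0,0,0,-3,0,0,0,0,0,-5,0,0,0,0,0,-5,0,0,0,0,0]' --fingers 60

```text
time: 32.78
position: [0.4637, 0.1889, 0.1591]
tool_rot: [0.127, 1.566, -0.126]
ft_force: [1.5, 0.5, 0.5]
grip_width: 0.604
```

Emit:
step_arm --increments '[-1,0,4,0,0,0,0,0,5,0,0,0,0,0,4,0,0,0,0,0,0,0,0,0]'

```text
time: 33.28
position: [0.5943, 0.1665, 0.1672]
tool_rot: [0.128, 1.565, -0.13]
ft_force: [0.4, 1.1, -0.2]
grip_width: 0.6
```

Run:
```python
from h import *
plan([0.4635,0.188,.012],80.8)
for n,z in [("clay_small_mid",.0165),("ear_mid",.0115),("wax_small_mid",.009),("wax_large_mid",.014),("pen_mid",.014),("clay_large_mid",.018),("bead_tray_mid",.006)]:
    print(n);look(n,[z],"n1",True,("wrist","top","scene"))
im=ctrl.get_image("top");cv2.imwrite("pics/n2.png",cv2.resize(im[130:290,130:480,::-1],None,fx=2.2,fy=2.2))
im=ctrl.get_image("scene");cv2.imwrite("pics/n3.png",cv2.resize(im[120:320,180:480,::-1],None,fx=2.5,fy=2.5))
```

```text
t 33.275 pos [0.5943 0.1665 0.1672] yaw 80.61 tilt [-1.    -0.001  0.002] grip 0.6 F [ 0.4  1.1 -0.2] j7 [-0.57  0.29  0.3   1.62 -0.09  1.25  1.16]
 shift in current axes cm [ 15.49  -0.   -13.29] in final axes [ 15.52   0.03 -13.26] rot [-0.0033  0.0019  0.001 ]
clay_small_mid
wrist sil 0.91 z 0.0165 [463.  189.2] [44.6 69.6] 80.7 bbox (299, 0, 49, 83)
wrist pt []
top pt []
scene sil 0.48 z 0.0165 [462.6 181.3] [60.4 62.7] 56.3 bbox (255, 173, 21, 12)
scene pt [(0.52, [0.46, 0.1834, 0.0153])]
ear_mid
wrist sil 0.93 z 0.0115 [452.3 109.6] [33.4 66.1] 80.3 bbox (219, 8, 37, 77)
wrist pt [(0.82, [0.4489, 0.1147, 0.0163])]
top sil 0.61 z 0.0115 [452.4 109.7] [67.3 36.4] 1.1 bbox (273, 216, 14, 25)
top pt [(0.76, [0.4488, 0.1144, 0.0095])]
scene sil 0.63 z 0.0115 [453.  109.6] [45.7 72.9] 86.4 bbox (264, 186, 21, 13)
scene pt [(0.67, [0.4569, 0.1098, 0.0113]), (0.67, [0.4291, -0.2598, 0.0157])]
wax_small_mid
wrist sil 0.88 z 0.009 [474.7 267.2] [24.  30.5] 80.8 bbox (393, 26, 27, 36)
wrist pt [(0.92, [0.4805, 0.2669, 0.0087])]
top pt []
scene sil 0.53 z 0.009 [478.  266.3] [29.9 29.9] 5
[... 813 characters left out ...]
ist pt [(0.72, [0.4889, 0.4239, 0.0191])]
top sil 0.96 z 0.018 [489.7 423. ] [88.4 56.3] 28.9 bbox (154, 199, 27, 30)
top pt [(0.59, [0.4881, 0.4228, 0.0205])]
scene sil 0.46 z 0.018 [486.3 415.3] [102.5  56.4] 43.2 bbox (230, 137, 18, 16)
scene pt [(0.77, [0.4905, 0.4223, 0.0126])]
bead_tray_mid
wrist sil 0.74 z 0.006 [ 609.3 -110.7] [11.9 21. ] 75.5 bbox (71, 225, 12, 18)
wrist pt [(0.52, [0.6279, -0.1289, 0.011])]
top sil 0.7 z 0.006 [ 628.3 -128.3] [40.3 61.6] 89.8 bbox (357, 157, 15, 22)
top pt [(0.56, [0.6242, -0.1283, 0.0074]), (0.16, [0.4288, -0.218, -0.0004])]
scene sil 0.59 z 0.006 [ 627.9 -127.4] [48.9 62. ] 83.4 bbox (357, 208, 23, 14)
scene pt [(0.75, [0.6293, -0.1285, 0.0018])]
```

View pics/n1.png

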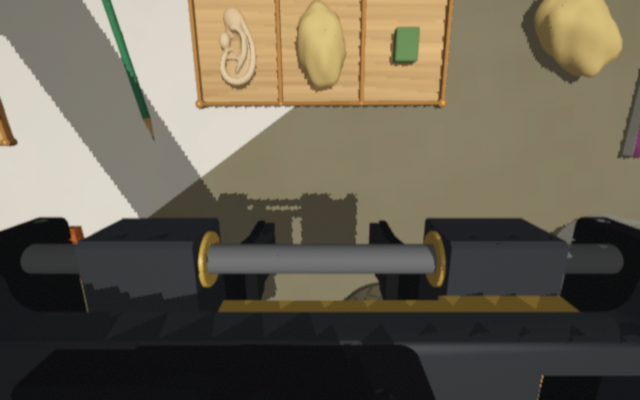

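View pics/n2.png

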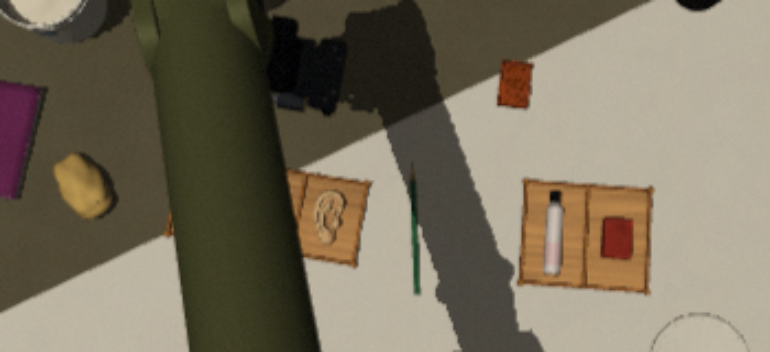

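View pics/n3.png

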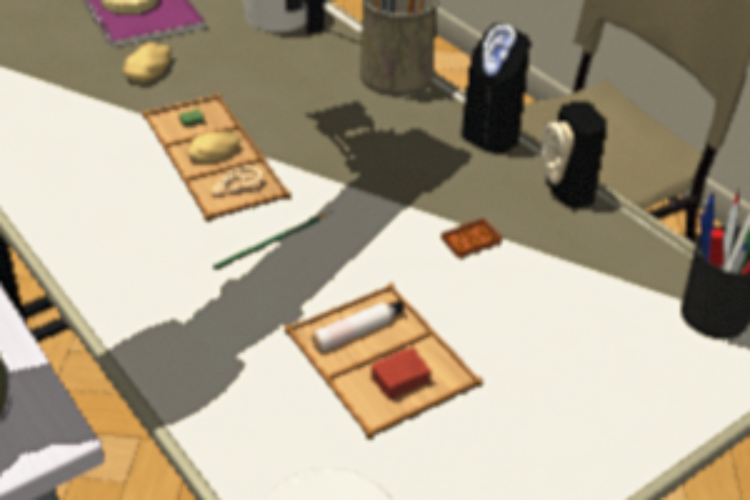

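All five things lie flat in the right compartments, and the pen is along the box's x. The large clay, the tray and the pencil haven't moved. Handing in.

```bash
python3 -c "
from bench import ctrl
print(ctrl.get_state()['qd'].round(3));print(ctrl.close_job())"
```

```text
[ 0.    -0.001 -0.    -0.002  0.001  0.001  0.   ]
the job is handed in; nothing more can be done
None
```

Both kits are made up, and I handed the job in at about 35 s of robot time.
- **Box with two compartments:** the roller pen is in the +y compartment, on its side along the box's x. The larger wax block is in the −y one.
- **Box with three compartments:** the ear cast is in the −y end, the smaller clay in the middle and the smaller wax block in the +y end.

In the last pictures from the three cameras, everything was flat, the same way up and clear of the walls. Positions were within a few mm of the compartment centres. The larger clay and the bead tray measured within about 3 mm of where they began, which is within the measurement error, and the pencil on the table had not moved in the pictures.

Some checks gave nothing useful:
- **Hidden from the top camera:** the arm covered the smaller clay and the smaller wax block, so I checked them with the wrist and scene cameras only.
- **Wrong labels:** the networks reported a few things as something else, such as the clay as the pen in the wrist picture. I dismissed these against the pictures.

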